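# Sort bushes by diameter and lock the tray

### The job

Finish sorting the brass bushes by thickness: of the three on the right of the bench, put the two thin ones into the narrow blue-marked row of the tray on the left and the thick one beside its like in the wide yellow-marked row, each standing upright on the floor of its row and pushed back so that both pairs stand without gaps against the steel stop. Then turn the red handle fully to its end, anticlockwise seen from above, so that its bar lies across both rows. Do not knock a bush over and leave everything else where it is.

Things in the scene. Friction and masses are not known exactly. Their poses are not given: they have to be found in the camera images.
- bush_1: plain brass bush standing upright on the right, 55 mm tall, with a 13 mm bore in its top; of the three there two are 24 mm and one is 29 mm in outer diameter, otherwise alike, and which is which is not known beforehand. Origin at the centre of its underside, z along its axis, up
- bush_2: plain brass bush standing upright on the right, 55 mm tall, with a 13 mm bore in its top; of the three there two are 24 mm and one is 29 mm in outer diameter, otherwise alike, and which is which is not known beforehand. Origin at the centre of its underside, z along its axis, up
- bush_3: plain brass bush standing upright on the right, 55 mm tall, with a 13 mm bore in its top; of the three there two are 24 mm and one is 29 mm in outer diameter, otherwise alike, and which is which is not known beforehand. Origin at the centre of its underside, z along its axis, up
- bush_4: the same kind of bush, 29 mm in diameter, that already stands in the yellow row near the stop (up to 7 mm short of it)
- tray: fixed aluminium tray 146x160x6 mm; origin under its middle, x along its two rows towards the steel stop (face at x=58 mm, 36 mm high), z up. Rows are channels 72 mm long between black rails with roof-shaped tops (peak at z=21 mm, 45 degree slopes 4 mm wide lead into upright walls below 17 mm): blue-marked row 26.5 mm wide at y=+50 mm, yellow-marked row 31.5 mm wide at y=-50 mm
- blue_row_end (a point): point on the floor of the narrow blue row (6 mm above the bench) midway between its rails, at the face of the stop; axes as the tray's, so the row runs from here along -x
- yellow_row_end (a point): the same point of the wide yellow row
- gate (a joint): locking bar with red handle, turning about a vertical axis at tray x=-27 mm, y=0. 0 = open (bar 0.22 rad anticlockwise of the tray's x axis), grows anticlockwise seen from above to 1.35 rad = locked, bar square across both rows. Stiff (0.08 N m), stays where left. Bar 88x14x6 mm, 23 to 29 mm above the bench
- gate_grip (a point): middle of the red upright grip fin on the gate's axis, 49 mm above the bench; the fin is 40 mm long along this point's x axis (same direction as the bar), 11 mm thick, 31 to 59 mm above the bench
- dial_gauge: bystander: dial indicator lying on the bench on the right, 105 x 55 x 20 mm; origin at its underside
- grease_jar: bystander: white jar with blue lid, 63 mm across, 53 mm high, on the right at the back; origin at its underside
- count_block: bystander: plain steel gauge block 25 x 45 x 30 mm on the right among the bushes; origin at its underside
- pin_dish: bystander: flat white tin with blue lid, 66 mm across, 26 mm high, on the left behind the tray; origin at its underside
There are look-alikes about, which are no part of the job. Leave any pink or turquoise look-alike of the bush_2 alone.

How it is judged:
By the outcome, as a careful person would: the job done as asked, in the order asked, and still so for the second after the job is handed in, with the robot touching nothing.
It also fails if it takes over 72 s, if anything falls off the work surface, if the arm or the gripper's body presses on something with over 40 N, if the wrist force passes 120 N, or if a joint passes its speed limit or range.

### The arm

A 6-joint arm with a two-finger parallel gripper is mounted at the origin on a cart in front of the work surface, level with it; the furniture and walls round the work are solid. World frame = base frame: x ahead of the robot, y to its left, z up, the work surface at z = 0. Lengths are in m, angles in rad, forces in N, time in s.
With the tool pointing down it reaches from about 0.375 to 0.9 m from the base axis. Payload 3.1 kg.
Tool frame: the origin (TCP) lies at the very end of the fingers, on their centre line; the grasp point (between the pads) lies 19 mm behind it; z points along the fingers, y is the line along which they close (so a half turn about z gives the same grasp; the last joint's range is limited). The gripper opens to 85 mm and grips with 20 to 120 N. Pads are 22 mm wide; open, the fingers measure 114 mm over their backs; the gripper's body (76 mm by 85 mm) begins 54 mm behind the grasp point. The pads swing forward as they close: fully open they stand 13 mm farther back than shut.
Start: joints at [-1.488, 0.527, 1.433, -0, 1.181, -0.178], TCP at [0.162, -0.604, 0.231] pointing down, gripper open.
Joint ranges: [-3.08, 3.08], [-0.75, 2.2], [0.22, 2.44], [-1.43, 4.57], [0, 2.65], [-2.85, 2.85]. Speed limits (rad/s): [2.79, 2.79, 3.14, 3.14, 3.14, 3.14].

### API

Orientations are given as a unit quaternion [x, y, z, w].
In Python, from station import telemetry, snapshot, ticket gives the robot as it stands.
- The arm moves only by the tool move_arm, never from a script. Its argument "commands" is text: rows parted by semicolons, each of 7 numbers parted by spaces: the shift along the tool's x, y, z in mm, then the turn, a rotation vector about the tool's x, y, z in degrees, then the opening, from -1 (shut) to 1 (fully open). A call has exactly 5 rows; each row is the pose to reach, as a shift and turn from the pose commanded when the call began, along the tool's axes at that moment; what a row does not reach only later rows make up. A row lasts 1/8 s, in which the tool goes at most 62.5 mm and 10.7 degrees, less where a joint would pass 70% of its speed; a pose out of reach is approached as far as the arm can. A call with a gripper value outside its range is refused whole. The fingers move at their own pace and stop on an object; "grip_force" is the grip in N (left out, the last holds). Time passes only in rows, so rows that repeat a pose let the fingers close, or fill a call up. It gives the time, the measured TCP pose, the force, the opening and the grip force at its end, in the units of the state.
- telemetry.sense(): the state, without advancing time (a new reading comes with each control period).
- snapshot(name): name is "scene" or "top" or "wrist"; returns a dict with "image" (420x560x3 uint8, red, green, blue), "fx", "fy", "cx", "cy" (pixels), "k1" (the pictures are not rectified: a ray, as slopes to the right and down, at radius r is drawn at 1 + k1 r^2 times it, then the intrinsics apply), "pose" (4x4, takes a point from camera to world coordinates). Camera axes: x right, y down, z forward; pixel columns grow to the right and rows downward; lengths in m; the calibration is good to about 2 mm. A picture is of the moment at which its call begins. There is no depth.
- ticket.sign_off(): hands the job in; it is judged then, once.
The state is a dict: "t": time; "q": joint angles; "qd": joint speeds; "tau": joint torques, N m; "tcp_pos": TCP position; "tool_rot": TCP orientation; "force": force on the tool from outside, world axes, zero at the start; "ft_torque": the same for the moment, N m; "finger_gap": opening from 0.0 (shut) to 1.0 (fully open); "gripper_force": force on a finger pad.
Only numpy, scipy, OpenCV 4.12 (cv2) and the standard library are available. Lean on these libraries where they do the work, as an engineer would, in place of code of your own. Each camera call takes 0.05 s, during which the arm holds its last target. There are 200 camera calls.

## Working session

There is one attempt and no reset: what is moved stays moved. The work goes in short steps, Python scripts to look and compute and a tool call to move; the robot and the scene stay as the last step left them, time stands still between calls to the robot, and variables do not carry over. Pictures are saved under pics/ and viewed, at most 10 in all, crops included, and the job is handed in when it is done.

Besides the shell and the picture viewer there is one more tool, called after "Request:" as a command line: name --argument value ..., lists and objects as JSON in quotes. move_arm: Moves the arm, as the interface text tells. Its arguments: {"type":"object","properties":{"commands":{"type":"string"},"grip_force":{"type":"number"}},"required":["commands"]}

```bash
ls; mkdir -p pics; cat > h.py <<'E'
import numpy as np, cv2
from station import telemetry, snapshot, ticket
def ray(s,u,v):
    a=np.array([(u-s["cx"])/s["fx"],(v-s["cy"])/s["fy"]]);p=a.copy()
    for _ in range(20): p=a/(1+s["k1"]*(p@p))
    T=np.array(s["pose"]);return T[:3,3],T[:3,:3]@np.array([p[0],p[1],1.])
def onz(s,u,v,z):
    o,d=ray(s,u,v);return o+d*(z-o[2])/d[2]
def proj(s,P):
    T=np.array(s["pose"]);c=T[:3,:3].T@(np.array(P)-T[:3,3]);a=c[:2]/c[2];a=a*(1+s["k1"]*(a@a))
    return a[0]*s["fx"]+s["cx"],a[1]*s["fy"]+s["cy"]
def save(s,n,box=None,k=1):
    im=cv2.cvtColor(s["image"],cv2.COLOR_RGB2BGR)
    if box: im=im[box[1]:box[3],box[0]:box[2]]
    cv2.imwrite(f"pics/{n}.png",cv2.resize(im,None,fx=k,fy=k,interpolation=cv2.INTER_CUBIC))
E
python3 - <<'E'
from h import *
import pickle
S={n:snapshot(n) for n in("scene","top")}
pickle.dump(S,open("S.pkl","wb"))
for n in S:
    s=S[n];print(n,s["fx"],s["cx"],s["cy"],s["k1"],np.round(s["pose"],3).tolist())
    save(s,n+"0",None,1.4)
print(telemetry.sense())
E
```

```text
pics
scene 431.27483632722016 280.91896044885954 199.40573921944664 -0.13503294381413328 [[0.863, -0.323, 0.39, 0.193], [-0.506, -0.537, 0.675, -0.706], [-0.008, -0.779, -0.627, 0.7], [0.0, 0.0, 0.0, 1.0]]
top 427.3735184077913 275.27596940581714 213.09954094379265 0.02739548649370695 [[0.002, -0.992, 0.127, 0.441], [-1.0, 0.002, 0.029, -0.046], [-0.029, -0.127, -0.991, 1.222], [0.0, 0.0, 0.0, 1.0]]
{'t': 0.1, 'q': array([-1.48752389e+00,  5.28353330e-01,  1.43381198e+00,  2.37500424e-05,
        1.18142264e+00, -1.78493351e-01]), 'qd': array([ 0.00140909, -0.00209353, -0.00239416,  0.00011367, -0.00342179,
        0.00012792]), 'tau': array([-4.20245897e-05, -4.43306923e+01, -1.78587520e+01, -2.87513603e-04,
        3.87135398e-03, -8.33446848e-06]), 'tcp_pos': array([ 0.16172406, -0.6030225 ,  0.23043167]), 'tool_rot': array([ 9.91447150e-01,  1.30504993e-01,  5.84496042e-05, -9.95992295e-04]), 'force': array([ 0.40668738,  0.76400627, -0.37527546]), 'ft_torque': array([-0.06929262, -0.01325691,  0.01148364]), 'gripper_force': 0.0, 'finger_gap': 0.9979044341581526}
```

View pics/top0.png

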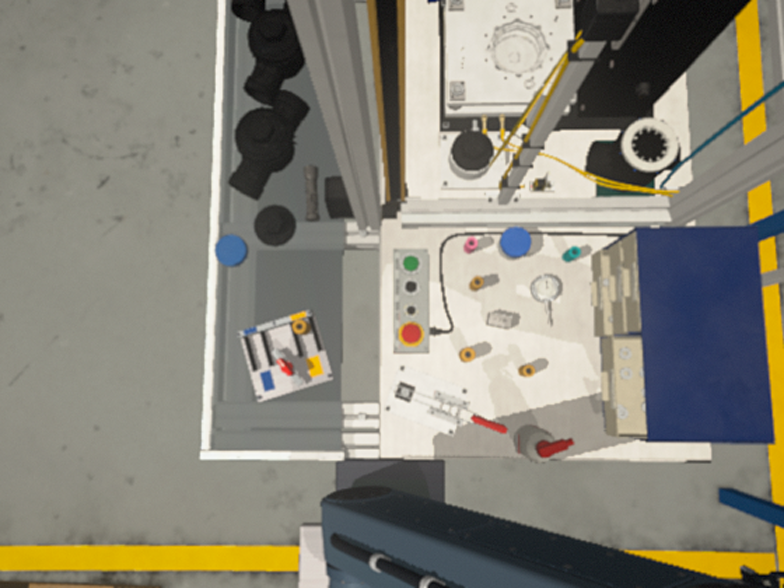

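View pics/scene0.png

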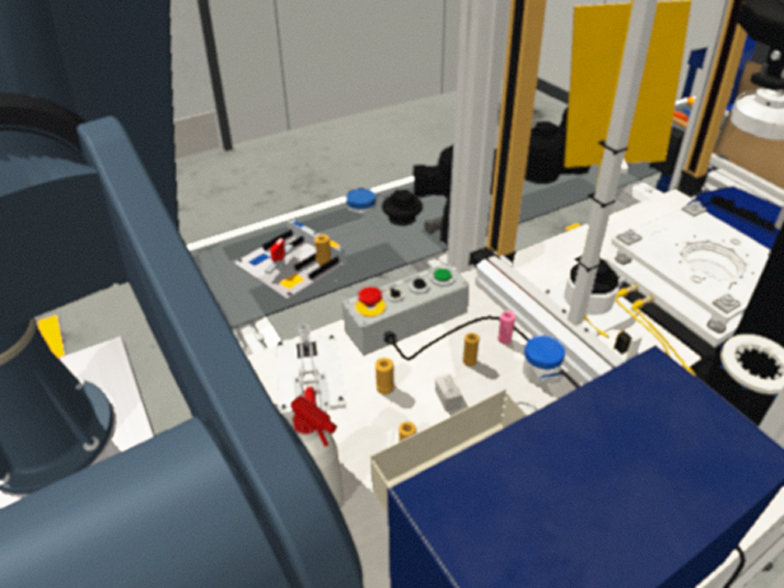

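The top view shows brass bushes at about (477,283), (467,354) and (527,370) in the 1.4x picture. The pink look-alike is at (471,243), the turquoise one at (571,253), and the tray is at (287,355) with bush_4 at (300,325). The three brass-coloured bushes fit the description. The scene view agrees with this.

```bash
python3 - <<'E'
from h import *
import pickle
S=pickle.load(open("S.pkl","rb"));s=S["top"]
for n,(u,v) in dict(A=(477,283),B=(467,354),C=(527,370),pink=(471,243),turq=(571,253),b4=(300,325)).items():
    print(n,np.round(onz(s,u/1.4,v/1.4,.055),3))
for n,(u,v,z) in dict(jar=(515,242,.053),block=(503,318,.03),gauge=(546,288,.02),dish=(231,250,.026),fin=(287,368,.059),estop=(411,333,.08),post=(372,235,0),boxR=(428,352,.06),boxtop=(396,250,.06),clampred=(490,424,.05),sprayL=(520,440,.1),bin=(600,300,.08),t1=(238,328,.006),t2=(260,402,.006),t3=(332,385,.006),t4=(312,310,.006)).items():
    print(n,np.round(onz(s,u/1.4,v/1.4,z),3))
w=snapshot("wrist");save(w,"w0",None,1.4);print(np.round(w["pose"],3).tolist(),w["fx"],w["cx"],w["cy"])
E
```

```text
A [ 0.62  -0.191  0.055]
B [ 0.482 -0.169  0.055]
C [ 0.451 -0.284  0.055]
pink [ 0.701 -0.181  0.055]
turq [ 0.679 -0.376  0.055]
b4 [0.538 0.156 0.055]
jar [ 0.703 -0.268  0.053]
block [ 0.554 -0.244  0.03 ]
gauge [ 0.615 -0.333  0.02 ]
dish [0.695 0.306 0.026]
fin [0.454 0.179 0.059]
estop [ 0.521 -0.061  0.08 ]
post [0.731 0.018 0.   ]
boxR [ 0.485 -0.094  0.06 ]
boxtop [ 0.686 -0.032  0.06 ]
clampred [ 0.349 -0.212  0.05 ]
sprayL [ 0.324 -0.258  0.1  ]
bin [ 0.583 -0.419  0.08 ]
t1 [0.536 0.292 0.006]
t2 [0.387 0.242 0.006]
t3 [0.421 0.097 0.006]
t4 [0.573 0.141 0.006]
[[0.257, -0.925, -0.28, 0.233], [-0.966, -0.247, -0.072, -0.585], [-0.003, 0.289, -0.957, 0.374], [0.0, 0.0, 0.0, 1.0]] 367.92308226971477 277.673612363775 208.19563766126277
```

View pics/w0.png

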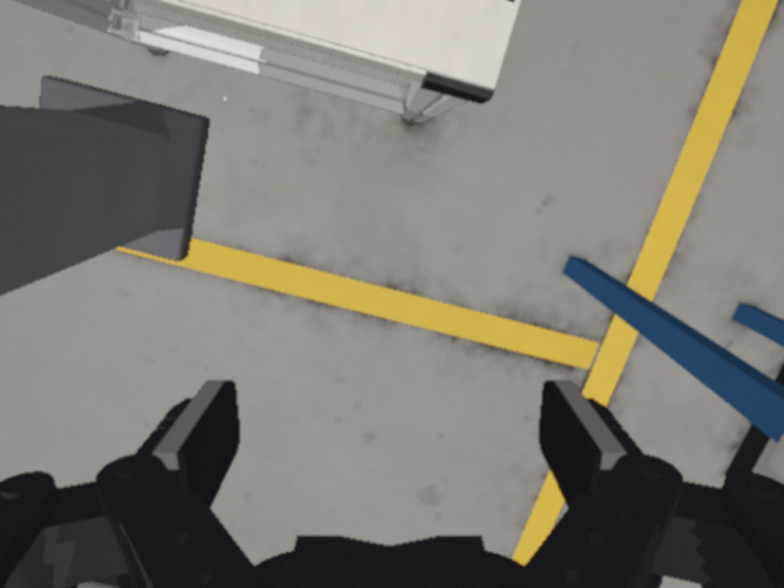

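The wrist view shows only floor and the table edge (no bushes), with the fingertips near row 278. Next I move above the right-hand cluster.

Request:
move_arm --commands "0 0 -60 0 0 0 1; 45 -30 -80 0 0 0 1; 92 -61 -80 0 0 0 1; 140 -92 -80 0 0 0 1; 188 -124 -80 0 0 0 0.3"

```text
t: 0.78
tcp_pos: [0.3121, -0.4337, 0.3112]
tool_rot: [0.991, 0.13, 0.0, -0.0]
force: [1.1, -0.7, -0.4]
finger_gap: 0.819
gripper_force: 0.0
```

Request:
move_arm --commands "50 -33 0 0 0 0 0.3; 100 -66 0 0 0 0 0.3; 150 -99 0 0 0 0 0.3; 200 -132 0 0 0 0 0.3; 238 -158 10 0 0 0 0.3"

```text
t: 1.4
tcp_pos: [0.5019, -0.2192, 0.3018]
tool_rot: [0.991, 0.131, 0.001, 0.001]
force: [0.2, 0.2, -0.5]
finger_gap: 0.652
gripper_force: 0.0
```

```bash
python3 - <<'E'
from h import *
w=snapshot("wrist");t=telemetry.sense();print(t["t"],t["tcp_pos"],t["tool_rot"],t["force"],t["qd"].round(2),t["finger_gap"])
import pickle;pickle.dump(w,open("w1.pkl","wb"));save(w,"w1",None,1.4)
hsv=cv2.cvtColor(w["image"],cv2.COLOR_RGB2HSV)
m=cv2.inRange(hsv,(10,90,60),(28,255,255))
n,l,st,c=cv2.connectedComponentsWithStats(m)
for i in range(1,n):
    if st[i,4]>60: print(st[i],c[i].round(1),onz(w,*c[i],.05).round(3))
E
```

```text
1.45 [ 0.503755   -0.21451167  0.2999496 ] [ 0.99116343  0.13261876  0.00122075 -0.0024126 ] [ 1.61871126  2.71240578 -0.72587199] [-0.07 -0.01  0.04 -0.06  0.04 -0.13] 0.6531028325740444
[272  28  22  28 448] [282.2  41.3] [ 0.627 -0.191  0.05 ]
[110  86  45  52 824] [139.1 109.4] [ 0.525 -0.064  0.05 ]
[217 154  28  29 576] [230.3 168.2] [ 0.489 -0.17   0.05 ]
[310 204  23  30 497] [320.7 218.8] [ 0.459 -0.282  0.05 ]
```

View pics/w1.png

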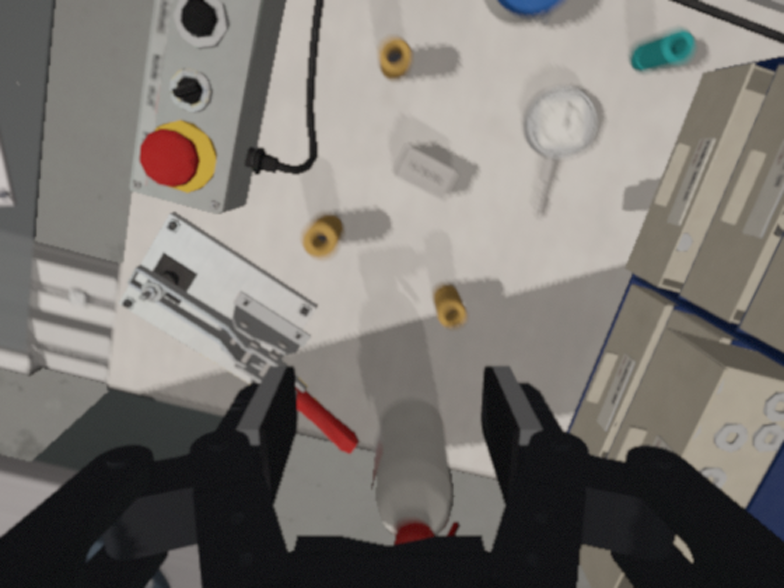

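The wrist view (1.4x) shows brass bushes at A (395,57), B (322,237) and C (450,306). Pink is out of frame, and turquoise is at (665,50). Of the three candidates, B looks widest at 28 px, against 22 and 23 px for A and C. So B should be the thick one and A and C the thin ones. A crop will confirm it.

```bash
python3 - <<'E'
from h import *
import pickle
w=pickle.load(open("w1.pkl","rb"));S=pickle.load(open("S.pkl","rb"))
save(w,"w1c",(200,10,370,250),2.4)
hsv=cv2.cvtColor(w["image"],cv2.COLOR_RGB2HSV)
for n,(x,y,ww,h) in dict(A=(272,28,22,28),B=(217,154,28,29),C=(310,204,23,30)).items():
    g=hsv[y:y+h,x:x+ww,2].astype(float); b=hsv[y:y+h,x:x+ww]
    bore=(g<110).astype(np.uint8); k,l,st,c=cv2.connectedComponentsWithStats(bore)
    j=[i for i in range(1,k) if st[i,0]>2 and st[i,1]>2 and st[i,0]+st[i,2]<ww-2 and st[i,1]+st[i,3]<h-2]
    for i in j: 
        p=c[i]+[x,y];print(n,st[i],p.round(1),onz(w,*p,.055).round(4))
# spray trigger top: two-view triangulation
o1,d1=ray(S["top"],553/1.4,446/1.4);o2,d2=ray(S["scene"],310/1.4,412/1.4)
A=np.stack([d1,-d2],1);k=np.linalg.lstsq(A,o2-o1,rcond=None)[0];print("spray",o1+k[0]*d1,o2+k[1]*d2)
E
```

```text
A [ 5  6 10 11 89] [281.4  39.1] [ 0.6276 -0.19    0.055 ]
B [ 7 13  9  9 64] [228.  171.4] [ 0.4859 -0.1688  0.055 ]
C [ 9 17  7  8 43] [322.  224.6] [ 0.4541 -0.2842  0.055 ]
spray [ 0.32332358 -0.29770147  0.17956921] [ 0.32226363 -0.29732844  0.17959855]
```

View pics/w1c.png

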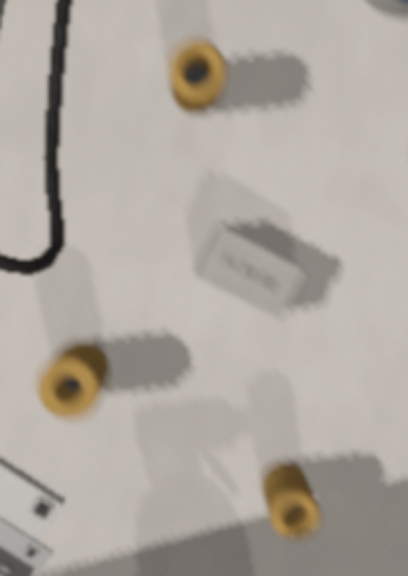

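The crop confirms it: B, at the lower left of the crop, is clearly thicker than A (top) and C (bottom right). I take B first.

Request:
move_arm --commands "0 -54 60 0 0 0 0.3; 0 -54 120 0 0 0 0.3; 0 -54 170 0 0 0 0.3; 0 -54 190 0 0 0 0.3; 0 -54 190 0 0 0 0.3"

```text
t: 2.08
tcp_pos: [0.485, -0.1682, 0.1095]
tool_rot: [0.991, 0.131, -0.002, -0.002]
force: [0.9, 0.4, 1.0]
finger_gap: 0.65
gripper_force: 0.0
```

```bash
python3 - <<'E'
from h import *
w=snapshot("wrist");t=telemetry.sense();print(t["t"],t["tcp_pos"],t["tool_rot"],t["force"],t["finger_gap"])
save(w,"w2",None,1)
g=cv2.cvtColor(w["image"],cv2.COLOR_RGB2HSV)
u,v=proj(w,[.486,-.169,.055]);print(u,v)
u,v=int(u),int(v);r=45
m=cv2.inRange(g[v-r:v+r,u-r:u+r],(0,0,0),(180,255,95));k,l,st,c=cv2.connectedComponentsWithStats(m)
for i in range(1,k):
    if st[i,4]>40:print(st[i],(c[i]+[u-r,v-r]).round(1),onz(w,*(c[i]+[u-r,v-r]),.055).round(4))
E
```

```text
2.125 [ 0.48608507 -0.16891392  0.11090025] [ 9.91452910e-01  1.30463048e-01 -5.61129081e-04 -4.53738506e-04] [ 0.99793298 -0.61008695 -0.55251304] 0.6477963999955447
279.07704714914524 229.75791839784702
[ 38   5  33  34 532] [288.2 202.5] [ 0.503  -0.1697  0.055 ]
[ 38  41  19  19 272] [280.6 233.4] [ 0.4841 -0.1704  0.055 ]
```

View pics/w2.png

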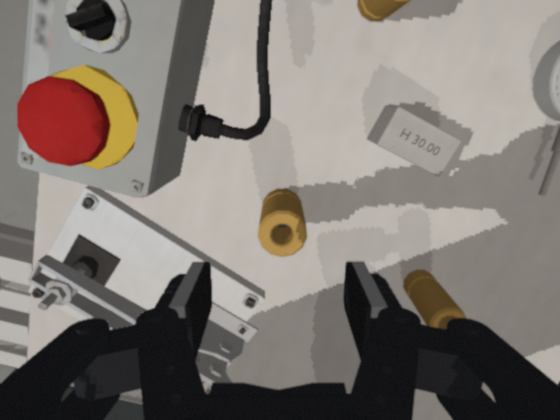

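Bush B is centred at (280,233), which puts it at (0.484,-0.170), under the fingers. I descend and grip.

Request:
move_arm --commands "-1 1 50 0 0 0 0.3; -1 1 80 0 0 0 0.3; -1 1 80 0 0 0 0.3; -1 1 80 0 0 0 -1; -1 1 80 0 0 0 -1" --grip_force 50

```text
t: 2.75
tcp_pos: [0.4869, -0.1709, 0.0334]
tool_rot: [0.991, 0.131, 0.002, 0.001]
force: [-0.1, 0.0, 4.3]
finger_gap: 0.318
gripper_force: 48.9
```

Request:
move_arm --commands "0 0 0 0 0 0 -1; 0 0 0 0 0 0 -1; 0 0 -30 0 0 0 -1; 0 0 -80 0 0 0 -1; 0 0 -130 0 0 0 -1"

```text
t: 3.38
tcp_pos: [0.4853, -0.1699, 0.1632]
tool_rot: [0.991, 0.131, 0.0, 0.0]
force: [0.6, 0.4, -0.9]
finger_gap: 0.319
gripper_force: 49.6
```

Request:
move_arm --commands "0 0 -60 0 0 0 -1; 12 -42 -95 0 0 0 -1; 28 -98 -95 0 0 0 -1; 44 -155 -95 0 0 0 -1; 60 -213 -95 0 0 0 -1"

```text
t: 4.0
tcp_pos: [0.488, 0.0529, 0.2573]
tool_rot: [0.991, 0.13, 0.001, 0.0]
force: [0.6, 0.1, -1.6]
finger_gap: 0.318
gripper_force: 49.7
```

Request:
move_arm --commands "15 -57 0 0 0 0 -1; 30 -113 0 0 0 0 -1; 40 -143 0 0 0 0 -1; 40 -143 0 0 0 0 -1; 40 -143 0 0 0 0 -1"

```text
t: 4.62
tcp_pos: [0.4896, 0.1992, 0.2565]
tool_rot: [0.991, 0.131, -0.0, 0.0]
force: [0.1, -0.5, -0.9]
finger_gap: 0.32
gripper_force: 49.7
```

```bash
python3 - <<'E'
from h import *
import pickle
w=snapshot("wrist");t=telemetry.sense();print(t["t"],t["tcp_pos"],t["tool_rot"],t["force"],t["finger_gap"],t["q"].round(2))
pickle.dump(w,open("w3.pkl","wb"));save(w,"w3",None,1.4)
g=cv2.cvtColor(w["image"],cv2.COLOR_RGB2HSV)
for n,lo,hi,z in (("blue",(100,120,60),(125,255,255),.006),("yel",(18,150,120),(32,255,255),.006),("red",(0,150,80),(8,255,255),.059),("black",(0,0,0),(180,255,50),.021)):
    k,l,st,c=cv2.connectedComponentsWithStats(cv2.inRange(g,lo,hi))
    for i in range(1,k):
        if st[i,4]>80 and st[i,1]+st[i,3]<300:
            r=cv2.minAreaRect(np.argwhere(l==i)[:,::-1].astype(np.float32));print(n,st[i],np.round(r[0],1),np.round(r[1],1),onz(w,*r[0],z).round(4), [onz(w,*p,z).round(4)[:2].tolist() for p in cv2.boxPoints(r)])
E
```

```text
4.675 [0.4897594  0.19872252 0.25649087] [ 9.91496426e-01  1.30133624e-01 -1.15751695e-04  2.51644686e-04] [-0.65012145 -1.05896274 -0.52158155] 0.32206197168779904 [ 0.17  0.37  1.64 -0.    1.13  1.48]
blue [214 112  26   9 223] [226.5 116. ] [ 8. 25.] [0.5291 0.2644 0.006 ] [[0.5297, 0.2779], [0.5364, 0.2528], [0.5285, 0.2509], [0.5218, 0.2762]]
blue [227 194  20  33 554] [237.  209.9] [31.5 17.8] [0.4322 0.2305 0.006 ] [[0.4463, 0.2453], [0.4529, 0.2267], [0.4178, 0.2154], [0.411, 0.2345]]
yel [316 108  31  10 273] [331.  112.2] [ 8.8 30.3] [0.5609 0.1604 0.006 ] [[0.5604, 0.1769], [0.5697, 0.1469], [0.5614, 0.1438], [0.552, 0.174]]
yel [315 191  23  33 717] [326. 207.] [32. 22.] [0.4612 0.1352 0.006 ] [[0.4756, 0.1524], [0.4819, 0.1289], [0.4463, 0.1176], [0.4399, 0.1417]]
yel [520 193  40  48 876] [538.2 213.4] [30.4 50.5] [ 0.5165 -0.1018  0.006 ] [[0.4905, -0.0834], [0.5466, -0.0821], [0.542, -0.1198], [0.4849, -0.1225]]
yel [   0  220  111   44 1926] [ 54.1 241.9] [115.7  17.7] [0.3392 0.4279 0.006 ] [[0.3278, 0.496], [0.3508, 0.4918], [0.3504, 0.3605], [0.3271, 0.3627]]
red 
[... 328 characters left out ...]
  11. ] [ 5.7 30. ] [0.68  0.077 0.021] [[0.6723, 0.0887], [0.691, 0.0696], [0.6878, 0.0654], [0.669, 0.0845]]
black [306 121   6  66 375] [308.5 153.5] [65.  5.] [0.5153 0.1727 0.021 ] [[0.5461, 0.1843], [0.5474, 0.1794], [0.483, 0.1605], [0.4816, 0.1656]]
black [245 123   9  66 376] [249.1 155.5] [65.3  5.8] [0.4976 0.2314 0.021 ] [[0.5282, 0.2438], [0.53, 0.2383], [0.4655, 0.2183], [0.4635, 0.2241]]
black [211 124  12  66 428] [216.5 156.4] [65.5  6.5] [0.488  0.2637 0.021 ] [[0.5185, 0.2765], [0.5207, 0.2702], [0.4559, 0.2504], [0.4536, 0.2569]]
black [343 147   7  39 239] [346. 166.] [38.  6.] [0.5129 0.1313 0.021 ] [[0.5309, 0.1404], [0.5325, 0.1344], [0.4944, 0.122], [0.4928, 0.1281]]
```

View pics/w3.png

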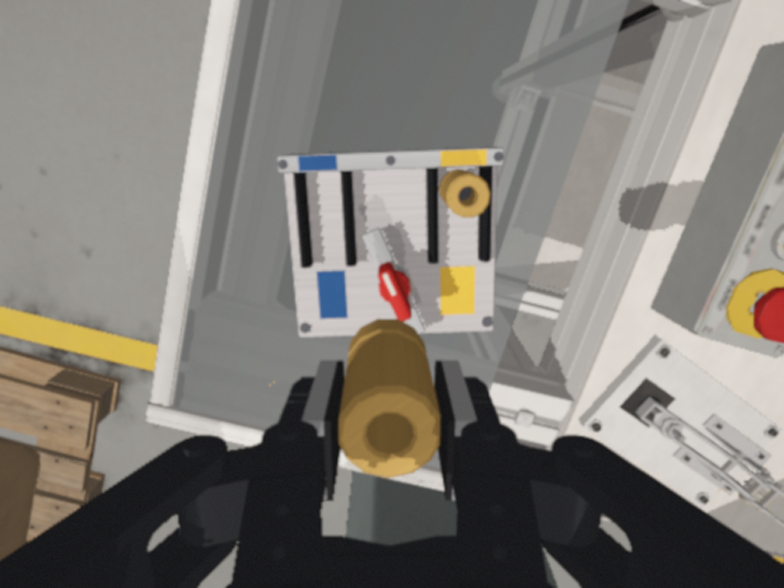

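The tray lies at yaw about 16.9°. The blue marks are at (226,116) and (237,210), the yellow marks at (331,112) and (326,207), the red fin at (282,208) and bush_4 at (333,139). I lower the thick bush into the yellow row.

Request:
move_arm --commands "-3 53 0 0 0 -1.9 -1; -3 53 60 0 0 -1.9 -1; -3 53 120 0 0 -1.9 -1; -3 53 170 0 0 -1.9 -1; -3 53 182 0 0 -1.9 -1"

```text
t: 5.3
tcp_pos: [0.4988, 0.1461, 0.0718]
tool_rot: [0.989, 0.146, -0.003, -0.0]
force: [0.4, -0.3, -1.1]
finger_gap: 0.319
gripper_force: 49.8
```

```bash
python3 - <<'E'
from h import *
import pickle
w=snapshot("wrist");t=telemetry.sense();print(t["t"],t["tcp_pos"],t["tool_rot"],t["force"],t["finger_gap"])
save(w,"w4",None,1.4)
w=pickle.load(open("w3.pkl","rb"))
for u,v,z in((466/1.4,195/1.4,.061),(226.5,116,.036),(331,112.2,.036)):
    p=onz(w,u,v,z);print(p.round(4),"e",p[0]*.9568+p[1]*.2907,"n",-p[0]*.2907+p[1]*.9568)
E
```

```text
5.35 [0.49957536 0.14637156 0.07213181] [ 9.89289566e-01  1.45945197e-01 -2.47701503e-03 -1.32246562e-04] [ 0.00953557  0.22609195 -1.24055575] 0.3225728661427968
[0.5383 0.1596 0.061 ] e 0.5614827705282621 n -0.003768994968344125
[0.5315 0.2609 0.036 ] e 0.5843914526097748 n 0.09508019076134791
[0.5608 0.1647 0.036 ] e 0.5844979483706483 n -0.005421531042816646
```

View pics/w4.png

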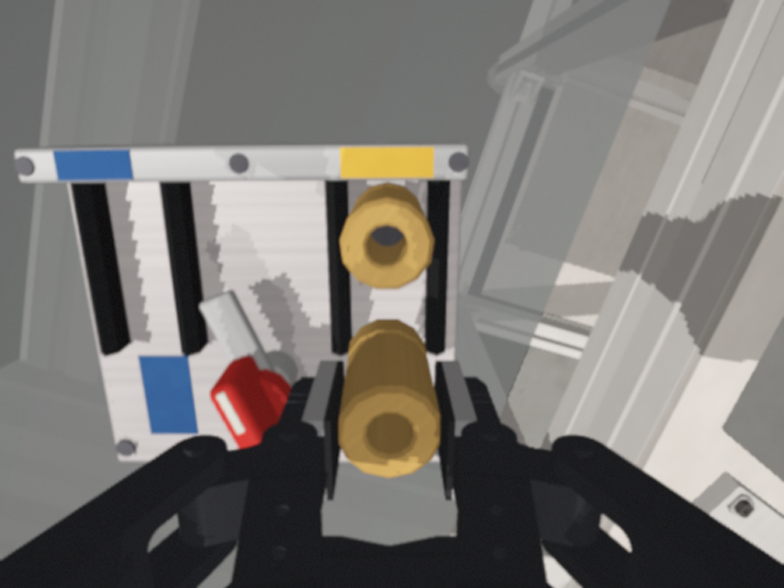

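The held bush (390,430) lines up with bush_4 (387,240) in the yellow row. I lower it gently.

Request:
move_arm --commands "0 0 15 0 0 0 -1; 0 0 25 0 0 0 -1; 0 0 30 0 0 0 -1; 0 0 32 0 0 0 -1; 0 0 32 0 0 0 -1"

```text
t: 5.98
tcp_pos: [0.5011, 0.1478, 0.0426]
tool_rot: [0.989, 0.147, 0.0, 0.0]
force: [-1.3, -0.0, -2.2]
finger_gap: 0.321
gripper_force: 49.8
```

Request:
move_arm --commands "0 0 1 0 0 0 -1; 0 0 2 0 0 0 -1; 0 0 3 0 0 0 -1; 0 0 3 0 0 0 -1; 0 0 3 0 0 0 -1"

```text
t: 6.6
tcp_pos: [0.5009, 0.1477, 0.0394]
tool_rot: [0.989, 0.147, 0.0, -0.0]
force: [-0.6, 0.6, 1.0]
finger_gap: 0.32
gripper_force: 50.1
```

Request:
move_arm --commands "4 0 0 0 0 0 -1; 8 0 0 0 0 0 -1; 11 0 0 0 0 0 -1; 13 0 0 0 0 0 -1; 14 0 0 0 0 0 -1"

```text
t: 7.22
tcp_pos: [0.5147, 0.1519, 0.0392]
tool_rot: [0.989, 0.147, 0.0, -0.0]
force: [-1.8, -0.4, 1.3]
finger_gap: 0.319
gripper_force: 50.1
```

```bash
python3 - <<'E'
from h import *
t=telemetry.sense();p=t["tcp_pos"];print(p,t["force"].round(1),"e",p[0]*.9568+p[1]*.2907,"n",-p[0]*.2907+p[1]*.9568)
E
```

```text
[0.51471924 0.15185362 0.03924937] [-1.8 -0.4  1.3] e 0.5366272138736681 n -0.004335335668683021
```

Request:
move_arm --commands "1 0 0 0 0 0 -1; 2 0 0 0 0 0 -1; 3 0 0 0 0 0 -1; 4 0 0 0 0 0 -1; 4 0 0 0 0 0 -1"

```text
t: 7.85
tcp_pos: [0.5168, 0.1528, 0.0392]
tool_rot: [0.989, 0.147, -0.001, -0.0]
force: [-5.3, -1.6, 3.9]
finger_gap: 0.319
gripper_force: 50.5
```

Request:
move_arm --commands "1 0 0 0 0 0 -1; 2 0 0 0 0 0 -1; 3 0 0 0 0 0 -1; 4 0 0 0 0 0 -1; 4 0 0 0 0 0 -1"

```text
t: 8.48
tcp_pos: [0.5169, 0.153, 0.0392]
tool_rot: [0.989, 0.148, -0.005, 0.0]
force: [-10.3, -5.1, 10.8]
finger_gap: 0.317
gripper_force: 51.1
```

```bash
python3 - <<'E'
from h import *
w=snapshot("wrist");t=telemetry.sense();p=t["tcp_pos"];print(p,t["force"].round(1),"e",p[0]*.9568+p[1]*.2907,"n",-p[0]*.2907+p[1]*.9568)
save(w,"w5",(180,30,400,330),1.8)
E
```

```text
[0.51695251 0.15300128 0.03922756] [-10.1  -5.5   9.5] e 0.5390976295894432 n -0.003886472527445589
```

View pics/w5.png

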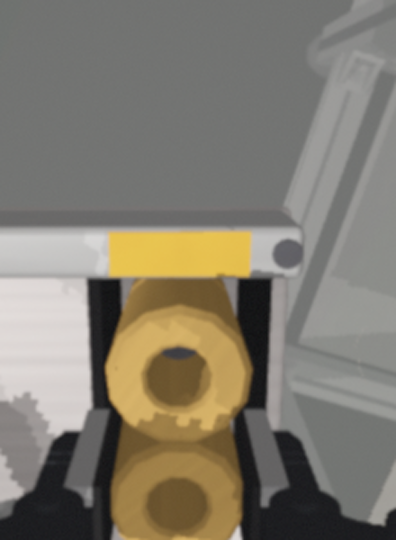

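The bushes touch each other and the stop, and the force rises without any further motion. I relax the preload, release and lift.

Request:
move_arm --commands "-3 0 0 0 0 0 -1; -5 0 0 0 0 0 -1; -5 0 0 0 0 0 -0.1; -5 0 0 0 0 0 -0.1; -5 0 0 0 0 0 -0.1"

```text
t: 9.15
tcp_pos: [0.5183, 0.1528, 0.0394]
tool_rot: [0.989, 0.147, 0.001, 0.0]
force: [-0.8, 0.1, -0.4]
finger_gap: 0.447
gripper_force: 0.0
```

Request:
move_arm --commands "0 0 -15 0 0 0 -0.1; 0 0 -50 0 0 0 -0.1; 0 0 -110 0 0 0 0; 0 0 -170 0 0 0 0.2; 0 0 -210 0 0 0 0.3"

```text
t: 9.78
tcp_pos: [0.518, 0.1528, 0.2536]
tool_rot: [0.989, 0.147, 0.003, 0.0]
force: [-0.1, 0.2, -0.6]
finger_gap: 0.65
gripper_force: 0.0
```

```bash
python3 - <<'E'
from h import *
w=snapshot("wrist");t=telemetry.sense();print(t["tcp_pos"],t["tool_rot"].round(4),t["force"].round(1),t["finger_gap"])
import pickle;pickle.dump(w,open("w6.pkl","wb"))
hsv=cv2.cvtColor(w["image"],cv2.COLOR_RGB2HSV)
k,l,st,c=cv2.connectedComponentsWithStats(cv2.inRange(hsv,(10,90,60),(32,255,255)))
for i in range(1,k):
    if st[i,4]>150:print(st[i],c[i].round(0))
h=np.array([.4541,-.2842]);p=t["tcp_pos"];a=np.radians(16.9)
for n,q in dict(C=(.4541,-.2842),A=(.6276,-.19)).items():
    d=np.array(q)-p[:2];print(n,"tool dx,dy mm",1e3*(d[0]*np.cos(a)+d[1]*np.sin(a)),1e3*(d[0]*np.sin(a)-d[1]*np.cos(a)))
E
```

```text
[0.52081632 0.1531591  0.25831848] [9.891e-01 1.471e-01 7.300e-03 5.000e-04] [2.  0.5 3. ] 0.6442033626760818
[ 261  125   33   77 1996] [277. 162.]
[266 207  25  34 798] [278. 223.]
[ 462  216   51   49 1026] [481. 235.]
[   0  220   68   39 1358] [ 33. 239.]
[  0 252  27  16 220] [ 11. 260.]
[ 24 304  23  27 164] [ 36. 321.]
C tool dx,dy mm -190.97632779989692 399.07654521240573
A tool dx,dy mm 2.414975671053379 359.38153618347593
```

Request:
move_arm --commands "-17 57 0 0 0 0 0.3; -34 114 0 0 0 0 0.3; -52 171 0 0 0 0 0.3; -69 228 0 0 0 0 0.3; -86 285 0 0 0 0 0.3"

```text
t: 10.45
tcp_pos: [0.5175, -0.1469, 0.2502]
tool_rot: [0.989, 0.147, 0.001, 0.0]
force: [1.0, -0.1, -0.8]
finger_gap: 0.65
gripper_force: 0.0
```

Request:
move_arm --commands "-13 41 0 0 0 0 0.3; 40 60 0 0 0 0 0.3; 85 72 30 0 0 0 0.3; 87 73 90 0 0 0 0.3; 87 73 140 0 0 0 0.3"

```text
t: 11.08
tcp_pos: [0.6225, -0.1894, 0.108]
tool_rot: [0.989, 0.147, 0.0, 0.0]
force: [0.2, -0.1, -0.2]
finger_gap: 0.653
gripper_force: 0.0
```

```bash
cat >> h.py <<'E'
def bore(guess,z=.055):
    w=snapshot("wrist");t=telemetry.sense();p=t["tcp_pos"];print(t["t"],p,t["tool_rot"].round(4),t["finger_gap"])
    g=cv2.cvtColor(w["image"],cv2.COLOR_RGB2HSV);u,v=map(int,proj(w,[*guess,z]));r=45;print(u,v)
    m=cv2.inRange(g[v-r:v+r,u-r:u+r],(0,0,0),(180,255,95));k,l,st,c=cv2.connectedComponentsWithStats(m)
    b=cv2.inRange(g[v-r:v+r,u-r:u+r],(10,90,60),(32,255,255))
    q=t["tool_rot"];a=2*np.arctan2(q[1],q[0])
    for i in range(1,k):
        if st[i,4]>40:
            q=onz(w,*(c[i]+[u-r,v-r]),z);d=q-p
            print(st[i],(c[i]+[u-r,v-r]).round(1),q.round(4),"tool d",(1e3*np.array([d[0]*np.cos(a)+d[1]*np.sin(a),d[0]*np.sin(a)-d[1]*np.cos(a)])).round(1))
    print("brass box",cv2.boundingRect(b))
    return w
E
python3 -c "
from h import *
bore((.6276,-.19))"
```

```text
11.125 [ 0.61772104 -0.18734149  0.1008198 ] [ 0.9891  0.147  -0.0053 -0.0038] 0.6510652518791746
280 224
[ 43   8  24  28 330] [289.7 198.6] [ 0.6436 -0.1904  0.055 ] tool d [23.9 10.5]
[ 39  38  18  18 244] [282.4 225.1] [ 0.6276 -0.1911  0.055 ] tool d [8.4 6.5]
brass box (30, 8, 38, 57)
```

Request:
move_arm --commands "4 3 0 0 0 0 0.3; 4 3 0 0 0 0 0.3; 4 3 0 0 0 0 0.3; 4 3 0 0 0 0 0.3; 4 3 0 0 0 0 0.3"

```text
t: 11.75
tcp_pos: [0.6271, -0.1914, 0.1102]
tool_rot: [0.989, 0.147, 0.001, 0.0]
force: [0.4, -1.1, 0.8]
finger_gap: 0.651
gripper_force: 0.0
```

```bash
python3 -c "
from h import *
bore((.6276,-.19))"
```

```text
11.8 [ 0.62697619 -0.19138288  0.10994661] [9.891e-01 1.469e-01 3.000e-04 2.000e-04] 0.6504921143237646
274 229
[ 44   8  24  30 367] [285. 205.] [ 0.6433 -0.1913  0.055 ] tool d [15.7  4.7]
[ 39  39  19  19 261] [276.8 231.4] [ 0.6269 -0.1915  0.055 ] tool d [-0.1  0.1]
brass box (30, 8, 39, 59)
```

Request:
move_arm --commands "0 0 50 0 0 0 0.3; 0 0 77 0 0 0 0.3; 0 0 77 0 0 0 0.3; 0 0 77 0 0 0 -1; 0 0 77 0 0 0 -1" --grip_force 50

```text
t: 12.42
tcp_pos: [0.6282, -0.1919, 0.0343]
tool_rot: [0.989, 0.147, 0.001, 0.001]
force: [0.3, 0.5, -0.9]
finger_gap: 0.259
gripper_force: 49.0
```

Request:
move_arm --commands "0 0 0 0 0 0 -1; 0 0 0 0 0 0 -1; 0 0 -50 0 0 0 -1; 0 0 -110 0 0 0 -1; 0 0 -170 0 0 0 -1"

```text
t: 13.05
tcp_pos: [0.6262, -0.191, 0.2035]
tool_rot: [0.989, 0.147, -0.001, -0.0]
force: [0.6, -0.2, -1.2]
finger_gap: 0.261
gripper_force: 49.2
```

The gap is 0.26 against 0.32 for B, so A is thin. I carry it to the blue row.

Request:
move_arm --commands "-44 -38 -30 0 0 0 -1; -88 -79 -50 0 0 0 -1; -76 -139 -50 0 0 0 -1; -63 -200 -50 0 0 0 -1; -51 -260 -50 0 0 0 -1"

```text
t: 13.68
tcp_pos: [0.5017, 0.0442, 0.2526]
tool_rot: [0.989, 0.146, 0.0, 0.0]
force: [1.3, -0.9, -0.5]
finger_gap: 0.258
gripper_force: 49.3
```

Request:
move_arm --commands "12 -60 0 0 0 0 -1; 25 -120 0 0 0 0 -1; 38 -180 0 0 0 0 -1; 42 -201 20 0 0 0 -1; 42 -201 60 0 0 0 -1"

```text
t: 14.3
tcp_pos: [0.485, 0.2497, 0.1932]
tool_rot: [0.989, 0.149, 0.003, -0.0]
force: [-0.5, -0.2, -2.4]
finger_gap: 0.259
gripper_force: 49.4
```

Request:
move_arm --commands "0 0 60 0 0 0 -1; 0 0 100 0 0 0 -1; 0 0 118 0 0 0 -1; 0 0 118 0 0 0 -1; 0 0 118 0 0 0 -1"

```text
t: 14.92
tcp_pos: [0.4848, 0.2473, 0.0751]
tool_rot: [0.989, 0.147, 0.001, -0.0]
force: [-0.3, -0.8, -0.6]
finger_gap: 0.264
gripper_force: 49.4
```

```bash
cat >> h.py <<'E'
def st(tgt=None):
    t=telemetry.sense();p=t["tcp_pos"];e=p[0]*.9568+p[1]*.2907;n=-p[0]*.2907+p[1]*.9568
    print(t["t"],p.round(4),t["tool_rot"].round(4),t["force"].round(1),"e",e.round(4),"n",n.round(4),t["finger_gap"].round(3))
E
python3 -c "
from h import *
st();w=snapshot('wrist');save(w,'w7',None,1.4);st()"
```

```text
Traceback (most recent call last):
  File "h.py", line 30, in st
    print(t["t"],p.round(4),t["tool_rot"].round(4),t["force"].round(1),"e",e.round(4),"n",n.round(4),t["finger_gap"].round(3))
                                                                                                     ^^^^^^^^^^^^^^^^^^^^^
AttributeError: 'float' object has no attribute 'round'
```

```bash
sed -i 's/t\["finger_gap"\].round(3)/round(float(t["finger_gap"]),3)/' h.py; python3 -c "
from h import *
st();w=snapshot('wrist');save(w,'w7')
g=cv2.cvtColor(w['image'],cv2.COLOR_RGB2HSV)
k,l,s,c=cv2.connectedComponentsWithStats(cv2.inRange(g,(0,0,0),(180,255,50)))
for i in range(1,k):
    if s[i,4]>150:
        print(s[i]); 
        r=cv2.minAreaRect(np.argwhere(l==i)[:,::-1].astype(np.float32))
        if s[i,4]<6000:
            p=onz(w,*r[0],.021);print('   n',-p[0]*.2907+p[1]*.9568,r)
"
```

```text
14.925 [0.4848 0.2473 0.0751] [ 9.891e-01  1.469e-01  7.000e-04 -1.000e-04] [-0.3 -0.8 -0.6] e 0.5358 n 0.0957 0.264
[    0   163   560   257 43315]
[ 400  163   30  114 2024]
   n 0.01801223172585914 ((413.81304931640625, 218.7861328125), (18.989395141601562, 114.31844329833984), 6.581944942474365)
```

```bash
python3 -c "
import cv2,numpy as np
from h import *
w=snapshot('wrist')
g=cv2.cvtColor(w['image'],cv2.COLOR_RGB2HSV)[:,:,2]<50
for v in (170,180,190,200,210,220):
    d=np.flatnonzero(np.diff(g[v].astype(int)));print(v,d[:14], [round(float(-q[0]*.2907+q[1]*.9568),4) for q in (onz(w,u+.5,v,.021) for u in d[:14])])
"
```

```text
170 [241 254 302 315 409 428] [0.1149, 0.1078, 0.0817, 0.0746, 0.0232, 0.0127]
180 [241 254 302 314 408 427] [0.1151, 0.108, 0.0816, 0.075, 0.0232, 0.0126]
190 [242 254 302 314 407 426] [0.1147, 0.1081, 0.0815, 0.0749, 0.0232, 0.0125]
200 [242 254 302 314 406 424] [0.1149, 0.1082, 0.0814, 0.0747, 0.0232, 0.013]
210 [242 254 301 314 405 423] [0.115, 0.1083, 0.0819, 0.0746, 0.0231, 0.0129]
220 [243 255 301 313 404 422] [0.1146, 0.1078, 0.0818, 0.075, 0.0231, 0.0128]
```

Rail edges at columns 254 and 302 put the row centre at n=0.0949, so I shift by 1 mm and lower.

Request:
move_arm --commands "0 0.8 12 0 0 0 -1; 0 0.8 24 0 0 0 -1; 0 0.8 30 0 0 0 -1; 0 0.8 33 0 0 0 -1; 0 0.8 35 0 0 0 -1"

```text
t: 15.65
tcp_pos: [0.4844, 0.2464, 0.0401]
tool_rot: [0.989, 0.147, -0.0, 0.0]
force: [-4.0, -0.7, 17.6]
finger_gap: 0.256
gripper_force: 51.1
```

Request:
move_arm --commands "0 0 0.5 0 0 0 -1; 0 0 1 0 0 0 -1; 8 0 1 0 0 0 -1; 16 0 1 0 0 0 -1; 22 0 1 0 0 0 -1"

```text
t: 16.27
tcp_pos: [0.5004, 0.2515, 0.0395]
tool_rot: [0.989, 0.147, -0.006, 0.001]
force: [-8.3, -3.2, 13.3]
finger_gap: 0.26
gripper_force: 53.3
```

```bash
python3 -c "
from h import *
st()"
```

```text
16.275 [0.5004 0.2515 0.0395] [ 9.891e-01  1.473e-01 -5.700e-03  8.000e-04] [-8.3 -3.2 13.3] e 0.5519 n 0.0951 0.26
```

Request:
move_arm --commands "0 0 -1 0 0 0 -1; 3 0 -1 0 0 0 -1; 6 0 -1 0 0 0 -1; 9 0 -1 0 0 0 -1; 10 0 -1 0 0 0 -1"

```text
t: 16.9
tcp_pos: [0.5115, 0.2548, 0.0395]
tool_rot: [0.989, 0.147, -0.004, 0.001]
force: [-6.2, -2.2, 9.1]
finger_gap: 0.261
gripper_force: 53.2
```

Request:
move_arm --commands "1 0 0 0 0 0 -1; 2 0 0 0 0 0 -1; 3 0 0 0 0 0 -1; 3 0 0 0 0 0 -1; 3 0 0 0 0 0 -1"

```text
t: 17.52
tcp_pos: [0.5144, 0.2557, 0.0395]
tool_rot: [0.989, 0.147, -0.004, 0.001]
force: [-6.8, -2.0, 9.2]
finger_gap: 0.26
gripper_force: 53.2
```

```bash
python3 -c "
from h import *
st()"
```

```text
17.525 [0.5144 0.2557 0.0395] [ 9.891e-01  1.471e-01 -4.100e-03  5.000e-04] [-6.8 -2.   9.2] e 0.5665 n 0.0951 0.26
```

Request:
move_arm --commands "1 0 -1 0 0 0 -1; 3 0 -1 0 0 0 -1; 5 0 -1 0 0 0 -1; 6 0 -1 0 0 0 -1; 6 0 -1 0 0 0 -1"

```text
t: 18.15
tcp_pos: [0.5211, 0.2576, 0.04]
tool_rot: [0.989, 0.147, -0.003, 0.0]
force: [-5.6, -2.5, 5.6]
finger_gap: 0.261
gripper_force: 52.5
```

Request:
move_arm --commands "1 0 0 0 0 0 -1; 2 0 0 0 0 0 -1; 3 0 0 0 0 0 -1; 3 0 0 0 0 0 -1; 3 0 0 0 0 0 -1"

```text
t: 18.77
tcp_pos: [0.5213, 0.2576, 0.0399]
tool_rot: [0.989, 0.147, -0.006, 0.001]
force: [-9.1, -3.5, 8.2]
finger_gap: 0.263
gripper_force: 52.8
```

```bash
python3 -c "
from h import *
st()"
```

```text
18.775 [0.5213 0.2576 0.0399] [ 0.9891  0.1472 -0.006   0.001 ] [-9.1 -3.5  8.2] e 0.5737 n 0.095 0.263
```

At the stop. I relax, release and go for bush C.

Request:
move_arm --commands "-2 0 0 0 0 0 -1; -4 0 0 0 0 0 -1; -4 0 0 0 0 0 -0.1; -4 0 0 0 0 0 -0.1; -4 0 0 0 0 0 -0.1"

```text
t: 19.4
tcp_pos: [0.5239, 0.2583, 0.0404]
tool_rot: [0.989, 0.147, 0.001, -0.0]
force: [0.2, -0.3, -0.1]
finger_gap: 0.448
gripper_force: 0.0
```

Request:
move_arm --commands "0 0 -15 0 0 0 -0.1; 0 0 -50 0 0 0 -0.1; 0 0 -110 0 0 0 0; 0 0 -170 0 0 0 0.2; 0 0 -220 0 0 0 0.3"

```text
t: 20.02
tcp_pos: [0.5231, 0.2582, 0.2642]
tool_rot: [0.989, 0.147, 0.002, -0.0]
force: [0.0, 0.3, 0.4]
finger_gap: 0.65
gripper_force: 0.0
```

```bash
python3 -c "
from h import *
st();w=snapshot('wrist');st();save(w,'w8')
p=telemetry.sense()['tcp_pos'];d=np.array([.4541,-.2842])-p[:2];print(1e3*(d[0]*.9568+d[1]*.2907),1e3*(d[0]*.2907-d[1]*.9568))
"
```

```text
20.025 [0.5231 0.2582 0.2642] [ 9.891e-01  1.469e-01  1.900e-03 -3.000e-04] [0.  0.3 0.4] e 0.5756 n 0.0949 0.65
20.075 [0.5268 0.2594 0.2712] [ 0.9891  0.1471  0.0083 -0.001 ] [1.2 1.1 3.8] e 0.5794 n 0.095 0.652
-227.53826311195576 498.96606401231594
```

Request:
move_arm --commands "-25 56 0 0 0 0 0.3; -50 112 0 0 0 0 0.3; -75 168 0 0 0 0 0.3; -100 224 0 0 0 0 0.3; -125 280 0 0 0 0 0.3"

```text
t: 20.7
tcp_pos: [0.4843, -0.0481, 0.2613]
tool_rot: [0.989, 0.147, 0.001, 0.001]
force: [1.3, -0.7, -0.5]
finger_gap: 0.649
gripper_force: 0.0
```

Request:
move_arm --commands "-25 55 0 0 0 0 0.3; -50 110 0 0 0 0 0.3; -75 165 0 0 0 0 0.3; -99 219 0 0 0 0 0.3; -99 219 50 0 0 0 0.3"

```text
t: 21.32
tcp_pos: [0.4562, -0.2923, 0.2141]
tool_rot: [0.99, 0.144, 0.004, 0.006]
force: [0.6, 0.5, -1.0]
finger_gap: 0.652
gripper_force: 0.0
```

Request:
move_arm --commands "0 0 50 0 0 0 0.3; 0 0 90 0 0 0 0.3; 0 0 100 0 0 0 0.3; 0 0 100 0 0 0 0.3; 0 0 100 0 0 0 0.3"

```text
t: 21.95
tcp_pos: [0.4546, -0.2855, 0.1121]
tool_rot: [0.989, 0.147, 0.001, 0.002]
force: [0.0, -0.4, -0.6]
finger_gap: 0.648
gripper_force: 0.0
```

```bash
python3 -c "
from h import *
bore((.4541,-.2842))"
```

```text
22.0 [ 0.45456333 -0.28541011  0.11214448] [0.9891 0.1471 0.0012 0.0015] 0.6519251067097028
274 230
[ 42   8  27  34 463] [284.3 206.4] [ 0.4695 -0.2855  0.055 ] tool d [14.2  4.5]
[ 39  40  22  20 357] [279.  234.4] [ 0.4524 -0.2876  0.055 ] tool d [-2.7  1.4]
brass box (31, 8, 39, 59)
```

Request:
move_arm --commands "-2 1 50 0 0 0 0.3; -2 1 78 0 0 0 0.3; -2 1 78 0 0 0 0.3; -2 1 78 0 0 0 -1; -2 1 78 0 0 0 -1"

```text
t: 22.62
tcp_pos: [0.4529, -0.287, 0.0342]
tool_rot: [0.989, 0.147, 0.001, 0.001]
force: [0.5, -0.2, 4.4]
finger_gap: 0.259
gripper_force: 48.8
```

Request:
move_arm --commands "0 0 0 0 0 0 -1; 0 0 0 0 0 0 -1; 0 0 -50 0 0 0 -1; 0 0 -110 0 0 0 -1; 0 0 -170 0 0 0 -1"

```text
t: 23.25
tcp_pos: [0.4515, -0.2858, 0.2044]
tool_rot: [0.989, 0.147, 0.0, 0.0]
force: [0.2, -1.4, -1.6]
finger_gap: 0.261
gripper_force: 49.2
```

```bash
python3 -c "
from h import *
st()"
```

```text
23.25 [ 0.4515 -0.2858  0.2044] [0.9891 0.1469 0.     0.    ] [ 0.2 -1.4 -1.6] e 0.3489 n -0.4047 0.261
```

Request:
move_arm --commands "10 -28 -50 0 0 0 -1; 30 -84 -55 0 0 0 -1; 50 -140 -55 0 0 0 -1; 70 -196 -55 0 0 0 -1; 90 -252 -55 0 0 0 -1"

```text
t: 23.88
tcp_pos: [0.4643, -0.017, 0.258]
tool_rot: [0.989, 0.147, 0.001, 0.0]
force: [0.3, 0.7, -1.3]
finger_gap: 0.261
gripper_force: 49.5
```

Request:
move_arm --commands "20 -56 0 0 0 0 -1; 40 -112 0 0 0 0 -1; 60 -168 0 0 0 0 -1; 80 -224 0 0 0 0 -1; 90 -248 20 0 0 0 -1"

```text
t: 24.5
tcp_pos: [0.4793, 0.2481, 0.2391]
tool_rot: [0.989, 0.149, 0.003, -0.001]
force: [0.2, -0.8, -1.8]
finger_gap: 0.263
gripper_force: 49.5
```

Request:
move_arm --commands "0 0 50 0 0 0 -1; 0 0 110 0 0 0 -1; 0 0 155 0 0 0 -1; 0 0 163 0 0 0 -1; 0 0 163 0 0 0 -1"

```text
t: 25.12
tcp_pos: [0.4793, 0.2448, 0.075]
tool_rot: [0.989, 0.147, 0.0, -0.0]
force: [-0.2, -0.6, -0.9]
finger_gap: 0.262
gripper_force: 49.5
```

```bash
python3 -c "
from h import *
st()
w=snapshot('wrist');save(w,'w9')
g=cv2.cvtColor(w['image'],cv2.COLOR_RGB2HSV)[:,:,2]<50
for v in (150,170,190,210):
    d=np.flatnonzero(np.diff(g[v].astype(int)));print(v,d[:14], [round(float(-q[0]*.2907+q[1]*.9568),4) for q in (onz(w,u+.5,v,.021) for u in d[:14])])
st()"
```

```text
25.125 [0.4793 0.2448 0.075 ] [ 9.891e-01  1.469e-01  5.000e-04 -0.000e+00] [-0.2 -0.6 -0.9] e 0.5297 n 0.0949 0.262
150 [] []
170 [240 252 300 313 408 427] [0.1146, 0.1081, 0.082, 0.0749, 0.0231, 0.0126]
190 [240 250 305 313 406 424] [0.115, 0.1094, 0.0791, 0.0747, 0.0231, 0.013]
210 [241 253 300 312 404 423] [0.1148, 0.108, 0.0816, 0.0749, 0.0231, 0.0123]
25.175 [0.48   0.245  0.0759] [ 9.891e-01  1.469e-01  1.500e-03 -2.000e-04] [-0.6 -0.2 -0.9] e 0.5305 n 0.0949 0.259
```

Request:
move_arm --commands "0 0 12 0 0 0 -1; 0 0 24 0 0 0 -1; 0 0 30 0 0 0 -1; 0 0 33 0 0 0 -1; 0 0 34.5 0 0 0 -1"

```text
t: 25.8
tcp_pos: [0.4787, 0.2446, 0.0402]
tool_rot: [0.989, 0.147, -0.0, 0.0]
force: [-2.7, -0.8, 11.7]
finger_gap: 0.259
gripper_force: 50.7
```

Request:
move_arm --commands "0 0 0 0 0 0 -1; 5 0 0 0 0 0 -1; 9 0 0 0 0 0 -1; 12 0 0 0 0 0 -1; 14 0 0 0 0 0 -1"

```text
t: 26.42
tcp_pos: [0.4849, 0.2466, 0.0404]
tool_rot: [0.989, 0.147, -0.008, 0.001]
force: [-12.1, -4.8, 17.2]
finger_gap: 0.259
gripper_force: 51.6
```

```bash
python3 -c "
from h import *
st()"
```

```text
26.425 [0.4849 0.2466 0.0404] [ 0.989   0.1474 -0.0081  0.0013] [-12.1  -4.8  17.2] e 0.5356 n 0.095 0.259
```

Request:
move_arm --commands "0 0 -1 0 0 0 -1; 0 0 -2 0 0 0 -1; 1 0 -2 0 0 0 -1; 2 0 -2 0 0 0 -1; 2 0 -2 0 0 0 -1"

```text
t: 27.05
tcp_pos: [0.4928, 0.249, 0.0415]
tool_rot: [0.989, 0.147, -0.001, 0.0]
force: [-3.1, -1.0, 0.6]
finger_gap: 0.26
gripper_force: 50.0
```

```bash
python3 -c "
from h import *
st();w=snapshot('wrist');save(w,'w10',(150,20,410,330),1.8)
hsv=cv2.cvtColor(w['image'],cv2.COLOR_RGB2HSV);print(cv2.boundingRect(cv2.inRange(hsv,(10,90,40),(32,255,255))[:,230:330]))"
```

```text
27.05 [0.4928 0.249  0.0415] [ 9.891e-01  1.470e-01 -1.400e-03  2.000e-04] [-3.1 -1.   0.6] e 0.5439 n 0.095 0.26
(15, 195, 67, 133)
```

Request:
move_arm --commands "1 0 0 0 0 0 -1; 3 0 0 0 0 0 -1; 5 0 0 0 0 0 -1; 6 0 0 0 0 0 -1; 6 0 0 0 0 0 -1"

```text
t: 27.72
tcp_pos: [0.493, 0.2493, 0.0412]
tool_rot: [0.989, 0.147, -0.007, 0.001]
force: [-11.9, -4.9, 7.5]
finger_gap: 0.262
gripper_force: 50.6
```

Request:
move_arm --commands "1 0 0 0 0 0 -1; 2 0 0 0 0 0 -1; 3 0 0 0 0 0 -1; 4 0 0 0 0 0 -1; 4 0 0 0 0 0 -1"

```text
t: 28.35
tcp_pos: [0.4931, 0.2495, 0.041]
tool_rot: [0.989, 0.147, -0.011, 0.002]
force: [-17.1, -6.0, 12.6]
finger_gap: 0.257
gripper_force: 50.9
```

```bash
python3 -c "
from h import *
st()"
```

```text
28.35 [0.4931 0.2495 0.041 ] [ 0.989   0.1475 -0.0114  0.0016] [-17.1  -6.   12.6] e 0.5443 n 0.0954 0.257
```

The bush is against its neighbour at e=0.5443 (predicted 0.5445). I relax and release.

Request:
move_arm --commands "-6 0 0 0 0 0 -1; -11 0 0 0 0 0 -1; -11 0 0 0 0 0 -1; -11 0 0 0 0 0 -0.1; -11 0 0 0 0 0 -0.1"

```text
t: 28.98
tcp_pos: [0.4955, 0.2496, 0.0424]
tool_rot: [0.989, 0.147, 0.002, -0.0]
force: [0.4, 0.7, 0.4]
finger_gap: 0.449
gripper_force: 0.0
```

Request:
move_arm --commands "0 0 0 0 0 0 -0.1; 0 0 -15 0 0 0 -0.1; 0 0 -60 0 0 0 -0.1; 0 0 -100 0 0 0 -0.1; 0 0 -130 0 0 0 -0.2"

```text
t: 29.6
tcp_pos: [0.4938, 0.2493, 0.1748]
tool_rot: [0.989, 0.147, 0.002, -0.0]
force: [0.1, -0.1, 0.1]
finger_gap: 0.402
gripper_force: 0.0
```

Request:
move_arm --commands "-30 45 0 0 0 0 -0.2; -30 45 0 0 0 0 -0.2; -30 45 0 0 0 0 -0.2; -30 45 0 0 0 0 -0.2; -30 45 0 0 0 0 -0.2"

```text
t: 30.22
tcp_pos: [0.4777, 0.1979, 0.1717]
tool_rot: [0.989, 0.147, 0.0, -0.0]
force: [0.0, -0.3, -0.0]
finger_gap: 0.396
gripper_force: 0.0
```

```bash
python3 -c "
from h import *
import pickle
st();w=snapshot('wrist');save(w,'w11',None,1.4);st();pickle.dump(w,open('w11.pkl','wb'))
g=cv2.cvtColor(w['image'],cv2.COLOR_RGB2HSV)
k,l,s,c=cv2.connectedComponentsWithStats(cv2.inRange(g,(0,150,80),(8,255,255)))
for i in range(1,k):
    if s[i,4]>80:
        r=cv2.minAreaRect(np.argwhere(l==i)[:,::-1].astype(np.float32));p=onz(w,*r[0],.059);print(s[i],r,p,p[0]*.9568+p[1]*.2907,-p[0]*.2907+p[1]*.9568)
"
```

```text
30.225 [0.4777 0.1979 0.1717] [ 9.891e-01  1.474e-01  1.000e-04 -0.000e+00] [ 0.  -0.3 -0. ] e 0.5146 n 0.0505 0.396
30.275 [0.4776 0.1978 0.1716] [ 9.891e-01  1.474e-01 -1.000e-04 -0.000e+00] [ 0.1 -0.5  0. ] e 0.5145 n 0.0504 0.398
[271 199  28  54 860] ((284.5, 225.5), (53.0, 27.0), 90.0) [0.46297685 0.18779119 0.059     ] 0.4975671463418687 0.04509124162975983
```

View pics/w11.png

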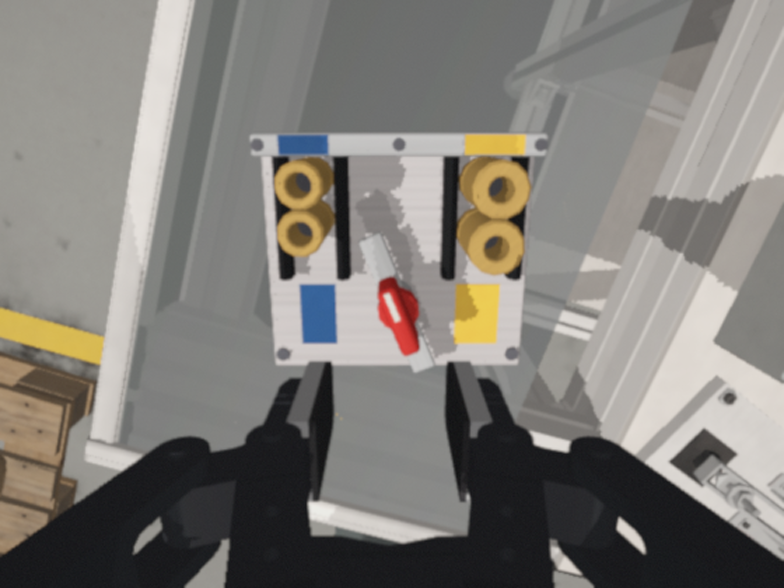

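The four bushes stand upright in two tight pairs: blue row bores at (301,185) and (301,233), yellow row at (500,188) and (494,246). The red fin is centred at (398,308). I check the spacing and grip the fin.

Request:
move_arm --commands "-18 5.3 20 0 0 -6.3 -0.2; -18 5.3 60 0 0 -12.6 -0.2; -18 5.3 105 0 0 -12.6 -0.2; -18 5.3 130 0 0 -12.6 -0.2; -18 5.3 137 0 0 -12.6 -0.2"

```text
t: 30.9
tcp_pos: [0.4609, 0.187, 0.0331]
tool_rot: [0.967, 0.255, -0.002, -0.0]
force: [-0.8, 0.5, 1.0]
finger_gap: 0.4
gripper_force: 0.0
```

```bash
python3 -c "
from h import *
import pickle
w=pickle.load(open('w11.pkl','rb'))
for u,v in((301,185),(301,233),(500,188),(494,246)):
    p=onz(w,u/1.4,v/1.4,.061);print((p[0]*.9568+p[1]*.2907).round(4),(-p[0]*.2907+p[1]*.9568).round(4))
st()"
```

```text
0.5655 0.0927
0.542 0.0938
0.5641 -0.0041
0.5353 -0.0028
30.9 [0.4609 0.187  0.0331] [ 9.670e-01  2.548e-01 -1.600e-03 -2.000e-04] [-0.8  0.5  1. ] e 0.4954 n 0.045 0.4
```

Request:
move_arm --commands "0 0 0 0 0 0 -1; 0 0 0 0 0 0 -1; 0 0 0 0 0 0 -1; 0 0 0 0 0 -5 -1; 0 0 0 0 0 -12 -1" --grip_force 50

```text
t: 31.52
tcp_pos: [0.4607, 0.188, 0.0345]
tool_rot: [0.935, 0.355, -0.001, -0.001]
force: [-1.9, 8.3, -14.7]
finger_gap: 0.238
gripper_force: 49.4
```

Request:
move_arm --commands "0 0 0 0 0 -9 -1; 0 0 0 0 0 -18 -1; 0 0 0 0 0 -27 -1; 0 0 0 0 0 -36 -1; 0 0 0 0 0 -45 -1"

```text
t: 32.15
tcp_pos: [0.4593, 0.1887, 0.0345]
tool_rot: [0.727, 0.686, -0.001, -0.002]
force: [-2.8, 11.1, -12.3]
finger_gap: 0.237
gripper_force: 49.6
```

```bash
python3 -c "
from h import *
st();t=telemetry.sense();q=t['tool_rot'];print(np.degrees(2*np.arctan2(q[1],q[0])),t['ft_torque'],t['q'].round(2))"
```

```text
32.15 [0.4593 0.1887 0.0345] [ 0.7273  0.6863 -0.0008 -0.0022] [ -2.8  11.1 -12.3] e 0.4943 n 0.047 0.237
86.67586588736103 [ 1.91999112  0.4915792  -0.10189519] [0.16 0.7  1.89 0.01 0.55 0.22]
```

```bash
cat > fin.py <<'E'
from h import *
def fin(z=.059):
    w=snapshot('wrist');g=cv2.cvtColor(w['image'],cv2.COLOR_RGB2HSV)
    k,l,s,c=cv2.connectedComponentsWithStats(cv2.inRange(g,(0,150,60),(8,255,255)))
    for i in range(1,k):
        if s[i,4]>60:
            pts=np.argwhere(l==i)[:,::-1]
            P=np.array([onz(w,*q,z)[:2] for q in pts]);T=P@np.array([[.9568,-.2907],[.2907,.9568]])-[.4955,.0451]
            r=cv2.minAreaRect((T*1e3).astype(np.float32));d=np.linalg.svd(T-T.mean(0),full_matrices=False)[2][0]
            print(s[i],"tray-frame mm ctr",np.round(r[0],1),"size",np.round(r[1],1),"ang",round(r[2],1),"pca",np.degrees(np.arctan2(d[1],d[0])).round(1))
    return w
E
python3 -c "
from fin import *
w=fin();save(w,'w12')
im=w['image']
for v in range(150,300,12): print(v,' '.join('%d,%d,%d'%tuple(im[v,u]) for u in range(250,310,7)))"
```

```text
[ 253  238   51  116 3549] tray-frame mm ctr [-0.2  4.5] size [47.3 17.9] ang 68.5 pca -105.7
150 138,150,178 217,211,210 215,209,207 214,208,206 217,210,209 215,209,208 216,209,208 216,211,208 202,195,194
162 62,109,166 206,202,203 216,210,209 215,210,208 210,205,203 198,193,190 198,193,191 198,193,191 201,196,194
174 62,109,165 61,109,165 217,211,209 207,202,200 213,207,205 160,154,153 33,31,33 36,36,36 40,38,40
186 211,211,209 207,206,204 211,210,209 205,203,203 170,170,168 37,35,38 39,37,39 31,29,31 21,20,22
198 207,206,205 207,206,204 211,210,209 206,205,203 200,199,197 116,112,110 133,129,127 137,133,132 139,134,134
210 201,197,196 209,208,207 210,209,208 209,208,206 204,203,201 145,140,139 151,146,144 196,190,188 199,194,192
222 216,210,208 210,210,209 208,207,206 211,210,209 205,204,203 148,146,145 136,131,129 197,191,189 198,192,191
234 220,214,213 209,208,206 203,202,201 195,194,193 191,190,189 175,174,173 137,132,131 198,192,191 195,189,187
246 220,214,212 190,182,180 177,44,40 175,43,40 162,40,37 127,109,108 107,106,105 160,154,152 200,194,192
258 86,83,83 182,120,118 179,46,42 179,44,41 167,42,38 115,28,26 137,33,30 138,132,131 101,99,99
270 38,38,39 191,49,45 212,100,93 217,216,206 202,54,49 133,34,30 153,38,34 198,53,50 39,38,40
282 27,28,29 148,36,33 207,54,50 218,218,208 206,58,53 169,42,38 145,37,33 161,39,36 35,34,36
294 24,24,25 145,35,32 201,53,48 218,215,206 205,160,151 184,47,42 134,32,30 145,35,33 30,32,34
```

```bash
cat >> fin.py <<'E'
def lab(w,box,z=.059):
    x0,y0,x1,y1=box;im=w['image'][y0:y1,x0:x1].astype(int)
    m=((im[...,0]>185)&(im[...,1]>150)).astype(np.uint8);k,l,s,c=cv2.connectedComponentsWithStats(m)
    red=(im[...,0]>90)&(im[...,1]<.45*im[...,0])
    for i in range(1,k):
        if s[i,4]<25: continue
        ring=cv2.dilate((l==i).astype(np.uint8),np.ones((5,5)))-(l==i)
        if red[ring>0].mean()<.6: continue
        pts=np.argwhere(l==i)[:,::-1]+[x0,y0]
        P=np.array([onz(w,*q,z)[:2] for q in pts]);T=P@np.array([[.9568,-.2907],[.2907,.9568]])-[.4955,.0451]
        d=np.linalg.svd(T-T.mean(0),full_matrices=False)[2][0];d=d*np.sign(d[1])
        print("label",s[i]+[x0,y0,0,0,0],"ctr mm",(T.mean(0)*1e3).round(1),"ang tray",np.degrees(np.arctan2(d[1],d[0])).round(1))
E
python3 -c "
from fin import *
import pickle
lab(pickle.load(open('w11.pkl','rb')),(240,180,330,270))
w=snapshot('wrist');lab(w,(240,220,320,400))"
```

```text
label [274 209  12  21 106] ctr mm [6.9 3.7] ang tray 22.4
label [265 268  16  41 372] ctr mm [-0.5  9.2] ang tray 79.0
```

Request:
move_arm --commands "0 0 0 0 0 -5 -1; 0 0 0 0 0 -9 -1; 0 0 0 0 0 -12 -1; 0 0 0 0 0 -14 -1; 0 0 0 0 0 -15 -1"

```text
t: 32.88
tcp_pos: [0.4587, 0.1886, 0.0345]
tool_rot: [0.634, 0.773, -0.001, -0.003]
force: [-4.1, 10.2, -11.4]
finger_gap: 0.238
gripper_force: 49.7
```

```bash
python3 -c "
from fin import *
st();t=telemetry.sense();q=t['tool_rot'];print(np.degrees(2*np.arctan2(q[1],q[0]))-16.9,t['ft_torque'])
w=snapshot('wrist');lab(w,(240,220,320,400))"
```

```text
32.875 [0.4587 0.1886 0.0345] [ 0.6344  0.773  -0.0008 -0.0029] [ -4.1  10.2 -11.4] e 0.4938 n 0.0471 0.238
84.35346503718165 [ 1.75605621  0.63200609 -0.73107433]
label [268 267  13  42 370] ctr mm [-2.3  9.2] ang tray 90.3
```

At the end stop: 90.3° in the tray frame, with torque up to 0.73 N m. I release and lift.

Request:
move_arm --commands "0 0 0 0 0 0 -0.2; 0 0 0 0 0 0 -0.2; 0 0 0 0 0 0 -0.2; 0 0 -20 0 0 0 -0.2; 0 0 -60 0 0 0 -0.2"

```text
t: 33.55
tcp_pos: [0.4613, 0.1864, 0.0948]
tool_rot: [0.633, 0.774, -0.001, -0.001]
force: [0.8, -0.3, 0.4]
finger_gap: 0.401
gripper_force: 0.0
```

Request:
move_arm --commands "0 0 -50 0 0 9 -0.2; 0 0 -100 0 0 19 -0.2; 0 0 -100 0 0 29 -0.2; 0 0 -100 0 0 39 -0.2; 0 0 -100 0 0 39 -0.2"

```text
t: 34.17
tcp_pos: [0.462, 0.1867, 0.1955]
tool_rot: [0.854, 0.52, 0.001, 0.0]
force: [0.2, 0.1, 0.1]
finger_gap: 0.401
gripper_force: 0.0
```

Request:
move_arm --commands "0 0 0 0 0 10 -0.2; 0 0 0 0 0 20 -0.2; 0 0 0 0 0 30 -0.2; 0 0 0 0 0 45 -0.2; 0 0 0 0 0 45 -0.2"

```text
t: 34.8
tcp_pos: [0.4618, 0.1867, 0.1948]
tool_rot: [0.988, 0.152, -0.0, 0.0]
force: [-0.4, 0.6, -0.7]
finger_gap: 0.395
gripper_force: 0.0
```

```bash
python3 -c "
from fin import *
st();w=fin();lab(w,(200,120,400,300));save(w,'w13')
g=cv2.cvtColor(w['image'],cv2.COLOR_RGB2HSV)
k,l,s,c=cv2.connectedComponentsWithStats(cv2.inRange(g,(10,90,60),(32,255,255)))
for i in range(1,k):
    if s[i,4]>150 and s[i,1]<300:print('brass/yel',s[i])
v=cv2.cvtColor(w['image'],cv2.COLOR_RGB2GRAY)
for e,n in((.5655,.0927),(.542,.0938),(.5641,-.0041),(.5353,-.0028)):
    p=(e*.9568-n*.2907,e*.2907+n*.9568,.061);a,b=map(int,proj(w,p));r=9
    pc=v[b-r:b+r+1,a-r:a+r+1];m=np.argwhere(pc<95);q=m.mean(0)[::-1]+[a-r,b-r];P=onz(w,*q,.061);print((P[0]*.9568+P[1]*.2907).round(4),(-P[0]*.2907+P[1]*.9568).round(4),len(m))
"
```

```text
34.8 [0.4618 0.1867 0.1948] [ 9.884e-01  1.522e-01 -1.000e-04  1.000e-04] [-0.4  0.6 -0.7] e 0.4961 n 0.0444 0.395
[253 177  48  28 837] tray-frame mm ctr [ 4.2 -0. ] size [21.7 36.8] ang 1.5 pca -99.4
brass/yel [ 317   72   49   94 3271]
brass/yel [ 194   86   41   66 1945]
brass/yel [ 315  177   31   42 1001]
brass/yel [   0  210   74   42 1580]
brass/yel [  0 243  25  17 185]
brass/yel [ 21 278  31  48 220]
0.5658 0.094 206
0.542 0.0944 192
0.5632 -0.0037 167
0.5346 -0.0029 145
```

```bash
python3 -c "
from fin import *
w=snapshot('wrist');im=w['image'].astype(int)[170:212,245:310]
m=(im[...,0]>150)&(im[...,1]>.5*im[...,0])
red=((im[...,0]>90)&(im[...,1]<.45*im[...,0])).astype(np.uint8)
hull=cv2.morphologyEx(red,cv2.MORPH_CLOSE,np.ones((9,9)))
pts=np.argwhere(m&(hull>0))[:,::-1]+[245,170]
P=np.array([onz(w,*q,.059)[:2] for q in pts]);T=P@np.array([[.9568,-.2907],[.2907,.9568]]);d=np.linalg.svd(T-T.mean(0),full_matrices=False)[2]
print(len(pts),pts.min(0),pts.max(0),np.degrees(np.arctan2(d[0][1],d[0][0])),np.linalg.svd(T-T.mean(0))[1])
# bar top rows on bare stretch between hub and bar ends
r=[]
for n in (-38,-34,-30,30,34,38):
    print(n,[int(w['image'][int(b),int(a),1]) for a,b in (proj(w,((.4935+x/1e3)*.9568-(.0451+n/1e3)*.2907,(.4935+x/1e3)*.2907+(.0451+n/1e3)*.9568,.029)) for x in range(-14,16,2))])
"
```

```text
125 [254 196] [274 201] -89.84643373235075 [0.05284258 0.01547899]
-38 [200, 200, 200, 190, 187, 150, 142, 144, 142, 140, 121, 145, 146, 155, 181]
-34 [198, 196, 198, 194, 191, 166, 143, 143, 142, 140, 135, 144, 146, 170, 179]
-30 [199, 198, 197, 189, 170, 140, 143, 143, 141, 138, 119, 141, 146, 128, 93]
30 [200, 200, 198, 198, 193, 193, 193, 197, 193, 192, 175, 184, 195, 195, 180]
34 [198, 198, 196, 197, 195, 194, 193, 195, 192, 192, 177, 182, 194, 195, 149]
38 [97, 97, 97, 125, 192, 193, 193, 196, 193, 191, 178, 100, 111, 182, 185]
```

```bash
python3 -c "
from station import ticket
print(ticket.sign_off())"
```

```text
the job is handed in; nothing more can be done
None
```

The job is handed in: both thin bushes are in the blue row and the thick one is beside its like in the yellow row. Both pairs are pushed tight against the stop, and the gate is turned to its end, with its bar square across both rows.

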